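# Grade wooden balls on a sloped bar sorter

### The job

Pick up the green scoop by its wooden grip bar and tip its four wooden balls out on to the high plain end of the sloped sorting board, so that the two small ones drop between the bars into the lane beneath and the two large ones roll on over the bars into the lane at the low end. Then stand the empty scoop upright on the bench again, clear of the sorter, and let go. Do not touch the balls with the gripper, and leave the can, spray bottle, cork block and jar where they are.

Things in the scene. Friction and masses are not known exactly. Their poses are not given: they have to be found in the camera images.
- sorter: Plywood sorting board fixed to the bench, 366 mm long (its x), 224 wide (y); origin on the bench under its middle, z up. It slopes down towards its -x at 12 degrees, 194 wide inside. Side walls stand 35 above the slope (tops about 112 above the bench at the low end, 160 at the high end). Back wall at x = 167 to 179, top 146 above the bench.
- board_top (a point): On the top face of the sorter's plain board, mid-width, at sorter x = 110 mm, 113 above the bench: the balls should be tipped out just above here. The plain board runs from x = 167 down to x = 75. Four round steel bars (10 thick, 52 clear between them, tops 8 above the board) lie along it and run on down the same slope past its edge to x = -87, tops there 79 above the bench. Axes as the sorter.
- small_lane (a point): On the floor, in the middle, of the small-ball lane under the bars: 160 mm long (sorter x = -87 to 74), 194 wide, about 14 above the bench. The large-ball lane lies next to it, past the low end of the bars: 78 long (sorter x = -175 to -97), 194 wide, floor about 12 above the bench, end wall 116 high. Axes as the sorter.
- scoop_grip (a point): Centre of the wooden grip bar of the loose green sheet-metal scoop, 104 mm above its underside. The bar runs along y, 18 thick (x), 22 high, 170 long; grip it across its thickness. Axes are the scoop's: z up, open towards its own -x. Scoop 170 wide over the bar; flat floor, side walls and back wall 58 high, back wall 61 behind the bar. Empty about 0.28 kg, full 0.5 kg.
- pour_edge (a point): Middle of the scoop's pouring edge: 96 mm in front (-x) of the grip bar's centre and 84 below it. It ends a lip, 54 long, that rises at 18 degrees from the scoop's flat floor, so the balls stay in until the scoop is tipped forward (edge down) clearly more than 18 degrees; about 32 empties it; if balls wedge against each other, rock it back and tip again. Axes as the scoop.
- large_1_center (a point): Centre of a large pale wooden ball, 60 mm in diameter, about 80 g; starts in the scoop.
- small_1_center (a point): Centre of a small dark wooden ball, 34 mm in diameter, about 25 g; starts in the scoop.
- large_2_center (a point): Centre of a large pale wooden ball, 60 mm in diameter, about 80 g; starts in the scoop.
- small_2_center (a point): Centre of a small dark wooden ball, 34 mm in diameter, about 25 g; starts in the scoop.
- tin_can: Bystander: upright round can, 58 mm across, 82 high; origin at the centre of its underside.
- spray: Bystander: small dark upright pump spray bottle, 37 mm across, 116 high; origin at the centre of its underside.
- cork_block: Bystander: brown cork sanding block, 60 x 110 mm, 35 high; origin at the centre of its underside.
- jar: Bystander: jar with a tin lid, 66 mm across, 81 high; origin at the centre of its underside.
Mind the look-alikes: they are no part of the job. What is shaped like the part that bears large_1_center but yellow is not meant.

How it is judged:
On the way, in this order (a step that is already met when the one before it is completed fails the run):
1. the scoop is tipped (more than 20 degrees) above the board's upper half (angle between scoop_grip's own z axis and vertical above 0.35 rad and x of scoop_grip in the frame of sorter between -0.03 and 0.3 m and y of scoop_grip in the frame of sorter between -0.12 and 0.12 m), for 0.1 s.
2. all four balls lie in their lanes (x of large_1_center in the frame of sorter between -0.178 and -0.095 m and y of large_1_center in the frame of sorter between -0.1 and 0.1 m and z of each of large_1_center, large_2_center in the frame of sorter below 0.085 m and x of small_1_center in the frame of sorter between -0.09 and 0.075 m and y of small_1_center in the frame of sorter between -0.1 and 0.1 m and z of each of small_1_center, small_2_center in the frame of sorter below 0.055 m and x of large_2_center in the frame of sorter between -0.178 and -0.095 m and y of large_2_center in the frame of sorter between -0.1 and 0.1 m and x of small_2_center in the frame of sorter between -0.09 and 0.075 m and y of small_2_center in the frame of sorter between -0.1 and 0.1 m), for 0.2 s.
At the end, for the whole second after the job is handed in: Both large balls lie in the lane beyond the bars' low end and both small balls in the lane under the bars; the scoop stands released and at rest on the bench, upright within 7 degrees, not touching the sorter (all of step 2 and angle between scoop_grip's own z axis and vertical below 0.12 rad and height (world z) of scoop_grip between 0.09 and 0.118 m and horizontal distance between scoop_grip and sorter above 0.16 m and contact force between scoop and sorter below 0.1 N and linear speed of scoop below 0.02 m/s).
It fails at once if the gripper touches a ball (contact force between the fingers and large_1 above 0.5 N or contact force between the fingers and large_2 above 0.5 N or contact force between the fingers and small_1 above 0.5 N or contact force between the fingers and small_2 above 0.5 N).
It fails at once if a bystander is moved by more than 30 mm (distance of any of tin_can, spray, cork_block, jar from where it was at the start of the episode above 0.03 m).
It also fails if it takes over 64 s, if anything falls off the work surface, if the arm or the gripper's body presses on something with over 40 N, if the wrist force passes 120 N, or if a joint passes its speed limit or range.

### The arm

A 7-joint arm with a two-finger parallel gripper is mounted at the origin on a cart in front of the work surface, level with it; the furniture and walls round the work are solid. World frame = base frame: x ahead of the robot, y to its left, z up, the work surface at z = 0. Lengths are in m, angles in rad, forces in N, time in s.
With the tool pointing down it reaches from about 0.4 to 0.75 m from the base axis. Payload 19.5 kg.
Tool frame: the origin (TCP) lies where the fingers leave the gripper's body, on its centre line; the fingertips stand 73 mm ahead of it and the grasp point (between the pads) lies 54 mm ahead of it; z points along the fingers, y is the line along which they close (so a half turn about z gives the same grasp; the last joint's range is limited). The gripper opens to 85 mm and grips with 20 to 120 N. Pads are 22 mm wide; open, the fingers measure 114 mm over their backs; the gripper's body (76 mm by 85 mm) begins 54 mm behind the grasp point. The pads swing forward as they close: fully open they stand 13 mm farther back than shut.
Start: joints at [-1.181, 0.707, -0.028, 1.485, 0.022, 0.951, -0.075], TCP at [0.241, 0.522, 0.304] pointing down, gripper open.
Joint ranges: [-2.71, 2.71], [-0.32, 2.16], [-1.57, 1.52], [0, 2.45], [-1.46, 4.6], [0, 2.02], [-2.83, 2.83]. Speed limits (rad/s): [1.89, 1.89, 2.57, 2.57, 3.01, 3.01, 3.01].

### API

Orientations are given as a unit quaternion [w, x, y, z].
In Python, from bench import bot, imaging, order gives the robot as it stands.
- The arm moves only by the tool servo_tool, never from a script. Its argument "motion" is a list of rows, each a list of 7 numbers: the shift along the tool's x, y, z in m, then the turn, a rotation vector about the tool's x, y, z in units of 5 degrees (1.0 is 5 degrees), then the opening, from -1 (shut) to 1 (fully open). In form: [[dx, dy, dz, ax, ay, az, fingers], ...]. A call has 1 to 10 rows; each row is the pose to reach, as a shift and turn from the pose commanded when the call began, along the tool's axes at that moment; what a row does not reach only later rows make up. A row lasts 1/8 s, in which the tool goes at most 62.5 mm and 10.7 degrees, less where a joint would pass 70% of its speed; a pose out of reach is approached as far as the arm can. A call with a gripper value outside its range is refused whole. The fingers move at their own pace and stop on an object; the grip force is fixed at half the most. Time passes only in rows, so rows that repeat a pose let the fingers close. It gives the time, the measured TCP pose, the force, the opening and the grip force at its end, in the units of the state.
- bot.get_obs(): the state, without advancing time (a new reading comes with each control period).
- imaging.capture(name): name is "side" or "top"; returns a dict with "img" (480x640x3 uint8, red, green, blue), "K" (3x3 intrinsics, pixels), "dist" ([k1, k2, p1, p2, k3] as OpenCV has them; the pictures are not rectified), "rvec" (rotation vector, rad) and "tvec" (3), from world to camera coordinates, as OpenCV has them. Camera axes: x right, y down, z forward; pixel columns grow to the right and rows downward; lengths in m; the calibration is good to about 2 mm. A picture is of the moment at which its call begins. There is no depth.
- order.hand_in(): hands the job in; it is judged then, once.
The state is a dict: "clock": time; "qpos": joint angles; "qvel": joint speeds; "tau": joint torques, N m; "position": TCP position; "orientation": TCP orientation; "ft_force": force on the tool from outside, world axes, zero at the start; "wrist_torque": the same for the moment, N m; "gripper_width": opening from 0.0 (shut) to 1.0 (fully open); "grasp_force": force on a finger pad.
Only numpy, scipy, OpenCV 4.12 (cv2) and the standard library are available. Lean on these libraries where they do the work, as an engineer would, in place of code of your own. Each camera call takes 0.05 s, during which the arm holds its last target. There are 200 camera calls.

## Working session

There is one attempt and no reset: what is moved stays moved. The work goes in short steps, Python scripts to look and compute and a tool call to move; the robot and the scene stay as the last step left them, time stands still between calls to the robot, and variables do not carry over. Pictures are saved under pics/ and viewed, at most 10 in all, crops included, and the job is handed in when it is done.

Besides the shell and the picture viewer there is one more tool, called after "Request:" as a command line: name --pt "numbers of a row" for each row, then --argument value for the rest. servo_tool: Moves the arm, as the interface text tells. Its arguments: {"type":"object","properties":{"motion":{"type":"array","items":{"type":"array","items":{"type":"number"}}}},"required":["motion"]}

```bash
ls; mkdir -p pics
python3 - <<'E'
from bench import bot, imaging, order
import cv2,pickle
o=bot.get_obs(); print(o)
for n in("top","side"):
    c=imaging.capture(n); pickle.dump(c,open(n+".pkl","wb")); cv2.imwrite(f"pics/{n}0.png",c["img"][:,:,::-1]); print(n,c["K"],c["dist"],c["rvec"],c["tvec"])
E
```

```text
pics
{'clock': 0.0, 'qpos': array([-1.18071463,  0.70707628, -0.02766606,  1.48501986,  0.02202057,
        0.95087915, -0.07550802]), 'qvel': array([ 0.00080105, -0.00157843,  0.00044582,  0.00100174,  0.00095229,
       -0.00073836, -0.00059093]), 'tau': array([ 8.22905185e-04, -8.83212090e+01,  1.23518240e+00, -2.36165786e+01,
        1.69557310e-02,  6.60958336e-03,  5.52415884e-05]), 'position': array([0.24053505, 0.52206371, 0.3034374 ]), 'orientation': array([-1.06155536e-04,  2.14197268e-01,  9.76790274e-01, -5.29391587e-04]), 'ft_force': array([ 0.13767506,  0.3127689 , -0.2874754 ]), 'wrist_torque': array([-0.00638969, -0.05705802,  0.02899831]), 'grasp_force': 0.0, 'gripper_width': 1.0009572472465318}
top [[462.2852963    0.         322.9639117 ]
 [  0.         462.2852963  239.24589259]
 [  0.           0.           1.        ]] [0.00899567 0.         0.         0.         0.        ] [ 2.19205325 -2.15555992  0.09395225] [-0.03924059  0.54498326  1.3659013 ]
side [[476.73208948   0.         321.74971923]
 [  0.         476.73208948 237.95361546]
 [  0.           0.           1.        ]] [-0.07931313  0.          0.          0.          0.        ] [ 0.06551234  2.65991188 -1.61000677] [0.5508781  0.09109218 1.5051943 ]
```

View pics/top0.png

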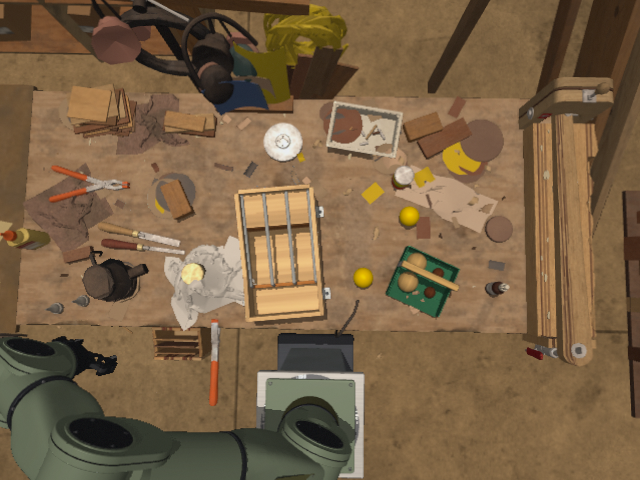

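View pics/side0.png

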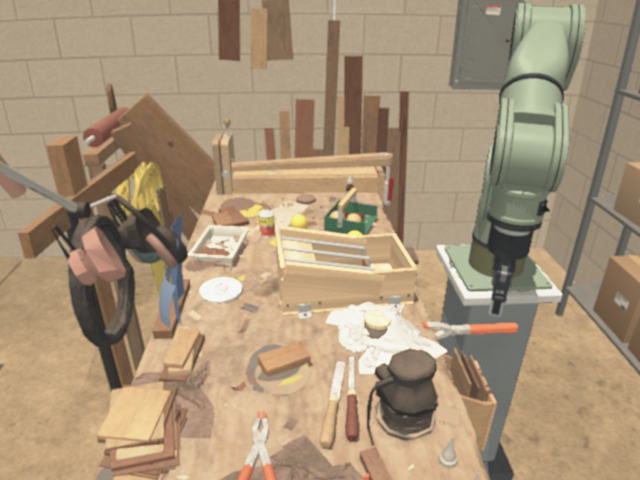

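Top view: the sorter is at about (281,253) with its plain high end at the top (far from the robot). The green scoop is at (424,281). Candidates for "large pale ball": pale balls inside the scoop at (417,262) and (408,283), and yellow look-alikes on the bench at (409,216) and (363,278). I choose the pale ones in the green scoop. The only scoop is the green one. Can at (403,177), spray at (497,288). Next is a close crop to check.

```bash
cat > h.py <<'E'
import numpy as np,cv2,pickle
def load(n): return pickle.load(open(n+".pkl","rb"))
def ray(c,p):
    u=cv2.undistortPoints(np.array([[p]],float),c["K"],c["dist"])[0,0]
    R=cv2.Rodrigues(np.array(c["rvec"]))[0]; o=-R.T@np.ravel(c["tvec"]); return o,R.T@np.array([u[0],u[1],1])
def onz(c,p,z):
    o,d=ray(c,p); return (o+d*(z-o[2])/d[2])[:2]
def proj(c,P): return cv2.projectPoints(np.array(P,float).reshape(-1,1,3),c["rvec"],c["tvec"],c["K"],c["dist"])[0].reshape(-1,2)
E
python3 - <<'E'
from h import *
t=load("top");s=load("side")
a=cv2.resize(t["img"][230:330,370:520],None,fx=5.3,fy=5.3,interpolation=cv2.INTER_CUBIC)
cv2.imwrite("pics/c1.png",a[:,:,::-1])
b=cv2.resize(t["img"][175:330,225:340],None,fx=3.8,fy=3.8,interpolation=cv2.INTER_CUBIC)
d=cv2.resize(s["img"][170:260,300:400],None,fx=3.6,fy=3.8*1.7,interpolation=cv2.INTER_CUBIC)[:b.shape[0]]
cv2.imwrite("pics/c2.png",np.hstack([b,d[:589]])[:,:,::-1]) if d.shape[0]>=589 else cv2.imwrite("pics/c2.png",np.hstack([b[:d.shape[0]],d])[:,:,::-1])
print(a.shape,b.shape,d.shape, ray(t,(320,240)),ray(s,(320,240)))
E
```

```text
(530, 795, 3) (589, 437, 3) (581, 360, 3) (array([ 0.42100811, -0.03579906,  1.40914993]), array([ 0.0878555 ,  0.01049209, -0.99609994])) (array([0.62192756, 1.26055989, 0.77560893]), array([-0.04514965, -0.88289719, -0.46742482]))
```

View pics/c1.png

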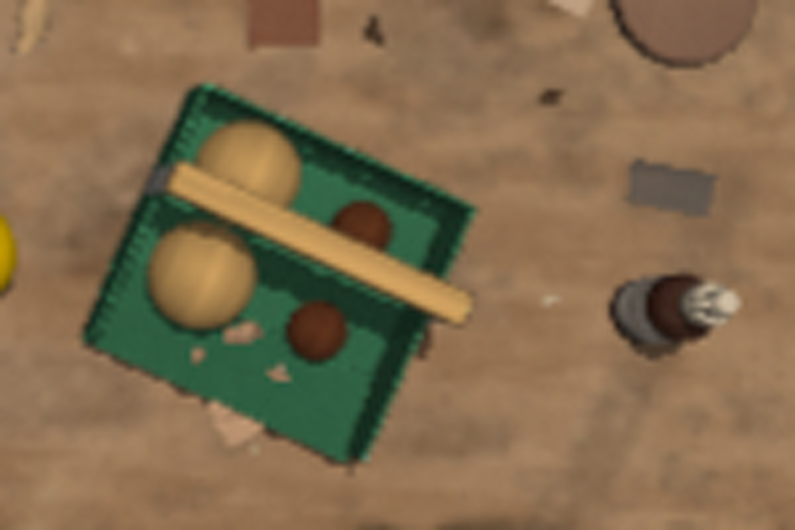

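View pics/c2.png

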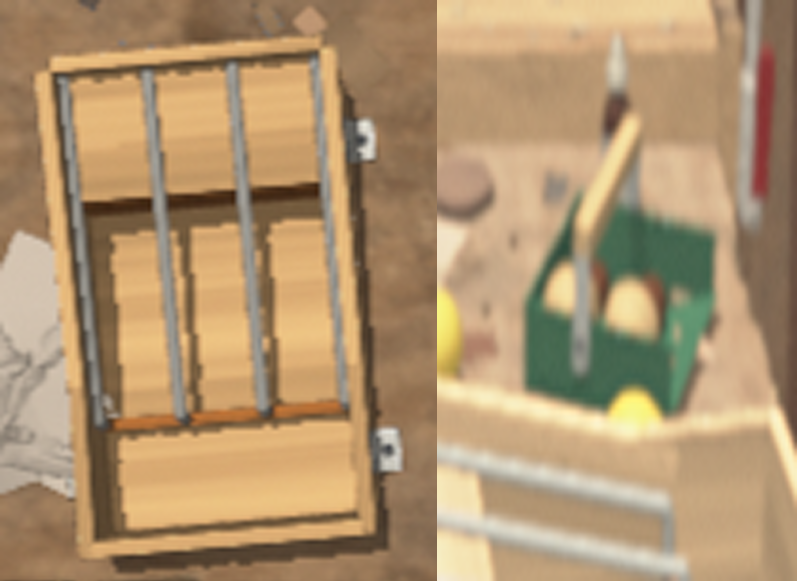

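Chosen: the green scoop. Its open lip is at the lower left of the crop, edge (90,340)–(350,465), its bar runs (170,175)–(465,310), and it holds two pale large and two dark small balls. The sorter's plain end is at the top of the picture.

Run:
```python
from h import *
t=load("top")
f=lambda x,y:(370+(x)/5.3-.5+.1,230+y/5.3-.4)
g=lambda x,y:(225+x/3.8-.4,175+y/3.8-.4)
# bar mask
hsv=cv2.cvtColor(t["img"],cv2.COLOR_RGB2HSV)
a,b=onz(t,f(172,178),.115),onz(t,f(463,308),.115)
print("bar",a,b,np.linalg.norm(a-b),(a+b)/2,np.degrees(np.arctan2(*(a-b)[::-1])))
# floor lip corners and back wall top
for n,p,z in[("backL",(200,85),.058),("backR",(475,210),.058),("lipL",(88,342),.02),("lipR",(350,465),.02)]: print(n,onz(t,f(*p),z))
for n,p,z in[("HL",(37,72),.16),("HR",(335,42),.146),("LL",(82,555),.114),("LR",(375,537),.114),("HbackL",(52,62),.146)]: print(n,onz(t,g(*p),z))
for n,p in[("b1",((65,78),(101,425))),("b2",((148,70),(182,417))),("b3",((232,62),(265,411))),("b4",((316,55),(345,408)))]:
    A=onz(t,g(*p[0]),.132);B=onz(t,g(*p[1]),.079);print(n,A,B,A-B,np.degrees(np.arctan2(*(A-B)[::-1])))
for n,p,z in[("can",(403,172),.082),("spray",(500,287),.05),("y1",(409,216),.03),("y2",(363,278),.03)]: print(n,onz(t,p,z))
```

```text
bar [ 0.47391632 -0.25267538] [ 0.40835936 -0.40521156] 0.166027114223191 [ 0.44113784 -0.32894347] 66.74294569933193
backL [ 0.5278715  -0.27760634]
backR [ 0.46149993 -0.42856932]
lipL [ 0.38473934 -0.22148478]
lipR [ 0.31888122 -0.36834549]
HL [0.6549195  0.21407323]
HR [6.83308266e-01 2.22605426e-04]
LL [0.30768461 0.17829319]
LR [ 0.32424925 -0.03494916]
HbackL [0.66510364 0.20619272]
b1 [0.65603454 0.19891048] [0.40158349 0.17288334] [0.25445105 0.02602713] 5.8403237788717535
b2 [0.66301948 0.13796983] [0.40859822 0.11202545] [0.25442126 0.02594438] 5.822559629997726
b3 [0.67001688 0.07623773] [0.41414799 0.04957353] [0.25586889 0.0266642 ] 5.9493421593978475
b4 [0.67626638 0.01444328] [ 0.41741538 -0.01069105] [0.258851   0.02513432] 5.546009235699761
can [ 0.74126822 -0.26050788]
spray [ 0.41199537 -0.54904181]
y1 [ 0.61953783 -0.28755947]
y2 [ 0.43142413 -0.15103211]
```

```bash
cat > go.py <<'E'
import sys
from h import *
from scipy.spatial.transform import Rotation as Rn
SO=np.array([.497,.089,0]);SY=5.5
def target(g,yaw,tilt,depth=.054,lat=0):
    Rs=(Rn.from_euler('z',yaw,degrees=True)*Rn.from_euler('y',-tilt,degrees=True)).as_matrix()
    R=np.column_stack([Rs[:,1],Rs[:,0],-Rs[:,2]])
    return np.array(g)+Rs[:,1]*lat-depth*R[:,2],R
def edge(x,y,z,tilt,lat=0):   # pour edge in sorter frame -> target
    t=np.radians(tilt);g=SO+Rn.from_euler('z',SY,degrees=True).apply([x+.096*np.cos(t)-.084*np.sin(t),y,0])+[0,0,z+.096*np.sin(t)+.084*np.cos(t)]
    return target(g,SY,tilt,lat=lat)
def move(T,ref=None):
    if ref is None:
        from bench import bot
        o=bot.get_obs();q=o["orientation"];p0=o["position"];R0=Rn.from_quat([*q[1:],q[0]]).as_matrix()
    else:p0,R0=ref
    p,R=T
    print("tcp",p.round(3),"shift",(R0.T@(p-p0)).round(4),"turn",(Rn.from_matrix(R0.T@R).as_rotvec(degrees=True)/5).round(2))
    return p,R
E
python3 - <<'E'
from go import *
a=move(target([.45,.30,.33],40,0)); a=move(target([.5,.10,.33],10,0)); a=move(target([.49,-.12,.3],-12,0)); 
b=move(target([.441,-.329,.2],-23.3,0,lat=.006),a)
E
```

```text
tcp [0.45  0.3   0.384] shift [-0.2832 -0.1141 -0.0804] turn [-0.01  0.    5.05]
tcp [0.5   0.1   0.384] shift [-0.4123 -0.2748 -0.0802] turn [-1.000e-02  1.000e-02  1.105e+01]
tcp [ 0.49  -0.12   0.354] shift [-0.4953 -0.4788 -0.05  ] turn [-1.000e-02  1.000e-02  1.545e+01]
tcp [ 0.443 -0.323  0.254] shift [-0.2087 -0.0033  0.1   ] turn [0.   0.   2.26]
```

Request:
servo_tool --pt "-0.045 -0.015 -0.02 0 0 0.8 1" --pt "-0.09 -0.035 -0.04 0 0 1.6 1" --pt "-0.14 -0.055 -0.06 0 0 2.5 1" --pt "-0.19 -0.075 -0.08 0 0 3.4 1" --pt "-0.24 -0.095 -0.08 0 0 4.3 1" --pt "-0.283 -0.114 -0.08 0 0 5.1 1" --pt "-0.315 -0.15 -0.08 0 0 6.5 1" --pt "-0.347 -0.19 -0.08 0 0 8 1" --pt "-0.38 -0.235 -0.08 0 0 9.5 1" --pt "-0.412 -0.275 -0.08 0 0 11 1"

```text
clock: 1.35
position: [0.4998, 0.0982, 0.3839]
orientation: [-0.0, 0.643, 0.766, -0.0]
ft_force: [0.1, 0.4, 0.5]
gripper_width: 0.994
grasp_force: 0.0
```

Run:
```python
from go import *
a=move(target([.49,-.12,.3],-12,0)); move(target([.441,-.329,.2],-23.3,0,lat=.006))
```

```text
tcp [ 0.49  -0.12   0.354] shift [-0.2131 -0.0475  0.0299] turn [-0.   0.   4.4]
tcp [ 0.443 -0.323  0.254] shift [-0.4054 -0.1287  0.1299] turn [-0.    0.    6.66]
```

Request:
servo_tool --pt "-0.043 -0.01 0.005 0 0 0.9 1" --pt "-0.086 -0.02 0.01 0 0 1.8 1" --pt "-0.129 -0.03 0.015 0 0 2.7 1" --pt "-0.172 -0.038 0.022 0 0 3.6 1" --pt "-0.213 -0.048 0.03 0 0 4.4 1" --pt "-0.255 -0.065 0.05 0 0 4.9 1" --pt "-0.3 -0.085 0.075 0 0 5.5 1" --pt "-0.345 -0.105 0.1 0 0 6.1 1" --pt "-0.385 -0.12 0.12 0 0 6.5 1" --pt "-0.405 -0.129 0.13 0 0 6.7 1"

```text
clock: 2.6
position: [0.4438, -0.3235, 0.2526]
orientation: [-0.0, 0.836, 0.549, -0.001]
ft_force: [0.3, 0.7, 0.2]
gripper_width: 1.004
grasp_force: 0.0
```

Run:
```python
from go import *
from bench import bot,imaging
move(target([.441,-.329,.107],-23.3,0,lat=.006))
t=imaging.capture("top");s=imaging.capture("side")
a=cv2.resize(t["img"][220:330,360:500],None,fx=3.5,fy=3.5,interpolation=cv2.INTER_CUBIC)
b=cv2.resize(s["img"][160:260,310:400],None,fx=3.4,fy=3.85,interpolation=cv2.INTER_CUBIC)
cv2.imwrite("pics/c3.png",np.hstack([a,b])[:,:,::-1]); print(a.shape,b.shape)
```

```text
tcp [ 0.443 -0.323  0.161] shift [-0.0001 -0.0002  0.0916] turn [-0.02  0.01 -0.02]
(385, 490, 3) (385, 306, 3)
```

View pics/c3.png

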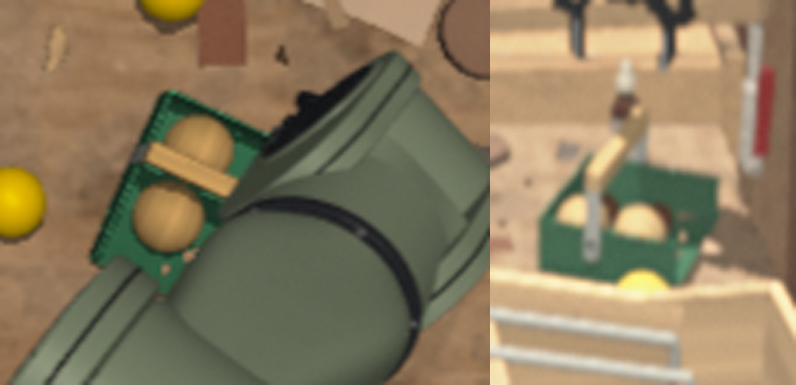

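The side view on the right shows the open fingers at about (578,40) and (668,45), above and on either side of the bar at (615,150). Descending and closing.

Request:
servo_tool --pt "0 0 0.025 0 0 0 1" --pt "0 0 0.05 0 0 0 1" --pt "0 0 0.075 0 0 0 1" --pt "0 0 0.091 0 0 0 1" --pt "0 0 0.091 0 0 0 1" --pt "0 0 0.091 0 0 0 -1" --pt "0 0 0.091 0 0 0 -1" --pt "0 0 0.091 0 0 0 -1" --pt "0 0 0.091 0 0 0 -1" --pt "0 0 0.091 0 0 0 -1"

```text
clock: 3.95
position: [0.4452, -0.3216, 0.1631]
orientation: [0.0, 0.835, 0.55, 0.0]
ft_force: [2.7, -0.4, 3.0]
gripper_width: 0.199
grasp_force: 62.2
```

Request:
servo_tool --pt "0 0 -0.003 0 0 0 -1" --pt "0 0 -0.01 0 0 0 -1" --pt "0 0 -0.02 0 0 0 -1" --pt "0 0 -0.032 0 0 0 -1" --pt "0 0 -0.045 0 0 0 -1" --pt "0 0 -0.058 0 0 0 -1" --pt "0 0 -0.07 0 0 0 -1" --pt "0 0 -0.078 0 0 0 -1" --pt "0 0 -0.08 0 0 0 -1" --pt "0 0 -0.08 0 0 0 -1"

```text
clock: 5.2
position: [0.4449, -0.3214, 0.2428]
orientation: [-0.0, 0.835, 0.55, -0.0]
ft_force: [-0.2, 0.4, -6.0]
gripper_width: 0.194
grasp_force: 61.1
```

Run:
```python
from go import *
from bench import bot,imaging
o=bot.get_obs();print(o["ft_force"],o["wrist_torque"])
t=imaging.capture("top");s=imaging.capture("side")
a=cv2.resize(t["img"][220:330,360:500],None,fx=3.5,fy=3.5,interpolation=cv2.INTER_CUBIC)
b=cv2.resize(s["img"][140:240,310:400],None,fx=3.4,fy=3.85,interpolation=cv2.INTER_CUBIC)
cv2.imwrite("pics/c4.png",np.hstack([a,b])[:,:,::-1])
q=o["orientation"];ref=(o["position"],Rn.from_quat([*q[1:],q[0]]).as_matrix())
L=.006
move(target([.441,-.329,.33],-23.3,0,lat=L),ref)
move(target([.53,-.14,.36],-10,5,lat=L),ref)
a=move(edge(.12,0,.24,8,L),ref);move(edge(.12,0,.19,12,L),a)
```

```text
[-0.16918776  0.4457767  -5.99572338] [-0.00152639 -0.04420148 -0.01572418]
tcp [ 0.443 -0.323  0.384] shift [-0.0025 -0.0006 -0.1412] turn [-0.    0.    0.01]
tcp [ 0.526 -0.133  0.414] shift [ 0.2051  0.0007 -0.171 ] turn [-1.    0.12 -2.65]
tcp [0.691 0.114 0.39 ] shift [ 0.4971  0.0548 -0.1473] turn [-1.57  0.4  -5.74]
tcp [0.681 0.113 0.345] shift [-0.     -0.0168  0.0432] turn [-0.8 -0.   0. ]
```

View pics/c4.png

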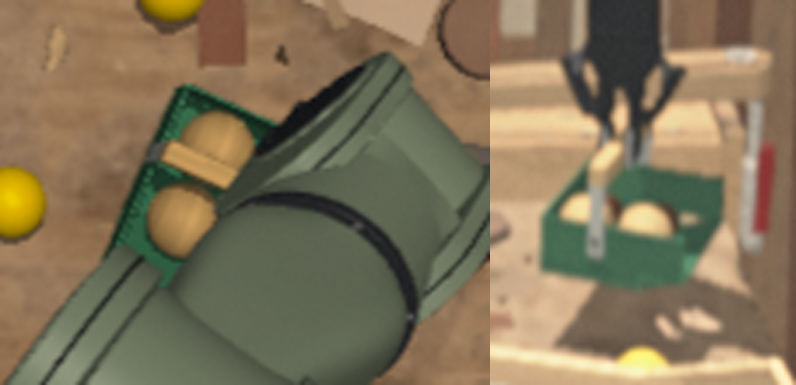

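Lifted level at crop right (630,220), with both pale balls still inside and 6 N of load. Carrying it over.

Request:
servo_tool --pt "0 0 -0.008 0 0 0 -1" --pt "0.004 0 -0.022 0 0 -0.05 -1" --pt "0.012 0 -0.042 0 0 -0.15 -1" --pt "0.026 0 -0.064 -0.05 0 -0.3 -1" --pt "0.046 0 -0.086 -0.15 0 -0.6 -1" --pt "0.07 0 -0.108 -0.25 0 -0.9 -1" --pt "0.098 0 -0.128 -0.4 0 -1.25 -1" --pt "0.128 0 -0.146 -0.55 0.05 -1.65 -1" --pt "0.16 0 -0.158 -0.7 0.05 -2.05 -1" --pt "0.193 0 -0.168 -0.9 0.1 -2.5 -1"

```text
clock: 6.55
position: [0.5212, -0.1429, 0.4124]
orientation: [0.031, 0.769, 0.638, 0.026]
ft_force: [-0.2, 0.6, -5.0]
gripper_width: 0.194
grasp_force: 61.0
```

```bash
sed -i 's/depth=.054/depth=.059/' go.py
python3 - <<'E'
from go import *
L=.006
a=move(edge(.12,0,.235,9,L));move(edge(.12,0,.19,14,L),a)
E
```

```text
tcp [0.688 0.113 0.391] shift [0.2827 0.1145 0.0304] turn [-0.87  0.38 -3.21]
tcp [0.674 0.112 0.352] shift [-0.     -0.0199  0.0366] turn [-1. -0.  0.]
```

Request:
servo_tool --pt "0.032 0.008 0 -0.1 0 -0.3 -1" --pt "0.064 0.02 0.002 -0.2 0.05 -0.6 -1" --pt "0.096 0.034 0.005 -0.3 0.1 -1 -1" --pt "0.13 0.048 0.009 -0.4 0.15 -1.4 -1" --pt "0.162 0.063 0.013 -0.5 0.2 -1.8 -1" --pt "0.194 0.078 0.018 -0.6 0.25 -2.2 -1" --pt "0.224 0.09 0.022 -0.7 0.3 -2.6 -1" --pt "0.25 0.1 0.026 -0.8 0.33 -2.9 -1" --pt "0.267 0.109 0.029 -0.85 0.36 -3.1 -1" --pt "0.275 0.113 0.03 -0.87 0.38 -3.2 -1"

```text
clock: 7.8
position: [0.6853, 0.1056, 0.3902]
orientation: [0.052, 0.671, 0.738, 0.057]
ft_force: [-0.7, -0.4, -5.3]
gripper_width: 0.199
grasp_force: 61.1
```

Run:
```python
from go import *
from bench import bot,imaging
o=bot.get_obs();print(o["ft_force"],o["wrist_torque"],o["position"])
s=imaging.capture("side");t=imaging.capture("top")
b=cv2.resize(s["img"][110:330,250:430],None,fx=2.2,fy=2.2,interpolation=cv2.INTER_CUBIC)
c=cv2.resize(t["img"][140:360,190:370],None,fx=2.2,fy=2.2,interpolation=cv2.INTER_CUBIC)
cv2.imwrite("pics/c5.png",np.hstack([b,c])[:,:,::-1])
q=o["orientation"];ref=(o["position"],Rn.from_quat([*q[1:],q[0]]).as_matrix())
L=.006
move(edge(.12,0,.235,9,L),ref)
for z,th in((.19,14),(.165,16),(.152,18),(.148,24),(.147,30),(.147,35)): print(z,th);move(edge(.12,0,z,th,L),ref)
```

```text
[-0.69175146 -0.35824047 -5.28524076] [-0.03545615  0.40080195 -0.03959076] [0.68525872 0.10563587 0.39022916]
tcp [0.688 0.113 0.391] shift [ 0.0075  0.0036 -0.0005] turn [-0.02 -0.   -0.01]
0.19 14
tcp [0.674 0.112 0.352] shift [ 0.0075 -0.0162  0.0362] turn [-1.02 -0.   -0.01]
0.165 16
tcp [0.668 0.112 0.329] shift [ 0.0075 -0.0254  0.0581] turn [-1.42 -0.   -0.01]
0.152 18
tcp [0.663 0.111 0.318] shift [ 0.0074 -0.0328  0.0683] turn [-1.82 -0.   -0.01]
0.148 24
tcp [0.645 0.109 0.318] shift [ 0.0074 -0.0502  0.0656] turn [-3.02 -0.   -0.01]
0.147 30
tcp [0.627 0.108 0.319] shift [ 0.0074 -0.0677  0.0617] turn [-4.22  0.   -0.01]
0.147 35
tcp [0.613 0.106 0.319] shift [ 0.0074 -0.0825  0.059 ] turn [-5.22  0.   -0.01]
```

View pics/c5.png

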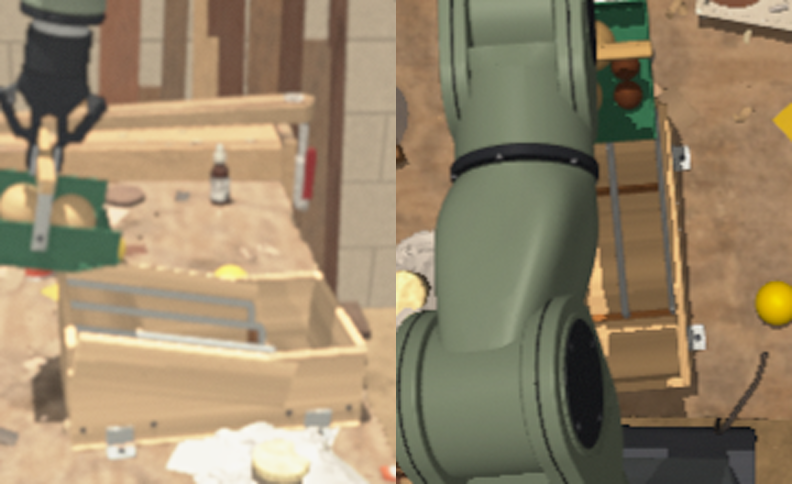

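The side view shows the scoop at (55,225) held above the sorter's high end with two pale balls in it. The top view shows its right lip corner at crop (657,136) and both dark balls inside.

Request:
servo_tool --pt "0.002 -0.001 0.003 -0.1 0 0 -1" --pt "0.004 -0.004 0.009 -0.25 0 0 -1" --pt "0.006 -0.007 0.016 -0.4 0 0 -1" --pt "0.007 -0.011 0.024 -0.6 0 0 -1" --pt "0.0075 -0.014 0.031 -0.8 0 0 -1" --pt "0.0075 -0.016 0.035 -0.95 0 0 -1" --pt "0.0075 -0.016 0.036 -1 0 0 -1" --pt "0.0075 -0.016 0.036 -1 0 0 -1"

```text
clock: 8.9
position: [0.6743, 0.1109, 0.3523]
orientation: [0.081, 0.668, 0.734, 0.09]
ft_force: [0.4, 0.7, -4.4]
gripper_width: 0.197
grasp_force: 61.2
```

```bash
cat > look.py <<'E'
from go import *
from bench import bot,imaging
def look(name=None):
    s=imaging.capture("side");t=imaging.capture("top")
    if name:
        b=cv2.resize(s["img"][110:330,250:430],None,fx=2.2,fy=2.2,interpolation=cv2.INTER_CUBIC)
        c=cv2.resize(t["img"][140:360,190:370],None,fx=2.2,fy=2.2,interpolation=cv2.INTER_CUBIC)
        cv2.imwrite("pics/%s.png"%name,np.hstack([b,c])[:,:,::-1])
    o=bot.get_obs();q=o["orientation"]
    return s,t,o,(o["position"],Rn.from_quat([*q[1:],q[0]]).as_matrix())
E
python3 - <<'E'
from look import *
s,t,o,ref=look()
L=.006
for z,th in((.19,14),(.165,16),(.154,18),(.150,22),(.149,26),(.148,30),(.148,35)): print(z,th);move(edge(.12,0,z,th,L),ref)
# rightmost green pixels (lip corner)
h=cv2.cvtColor(t["img"],cv2.COLOR_RGB2HSV)
m=((h[...,0]>65)&(h[...,0]<90)&(h[...,1]>140)).astype(np.uint8); m[:,:255]=0; m[:,350:]=0;m[260:]=0
ys,xs=np.nonzero(m); print(len(xs),xs.max(),ys.max(),[ (y,xs[ys==y].max()) for y in range(ys.max()-12,ys.max()+1)])
# lip right corner
y=ys.max()-1; x=xs[ys==y].max(); p=onz(t,(x,y),.19); print((x,y),Rn.from_euler('z',-SY,degrees=True).apply([*(p-SO[:2]),0]))
E
```

```text
0.19 14
tcp [0.674 0.112 0.352] shift [ 0.0011 -0.0002  0.0002] turn [-0.02  0.   -0.03]
0.165 16
tcp [0.668 0.112 0.329] shift [ 0.0011 -0.0113  0.0212] turn [-0.42  0.   -0.03]
0.154 18
tcp [0.663 0.111 0.32 ] shift [ 0.0011 -0.0191  0.0288] turn [-0.82  0.   -0.03]
0.15 22
tcp [0.651 0.11  0.319] shift [ 0.001  -0.0307  0.027 ] turn [-1.62  0.01 -0.03]
0.149 26
tcp [0.639 0.109 0.32 ] shift [ 0.001  -0.0419  0.0232] turn [-2.42  0.01 -0.03]
0.148 30
tcp [0.627 0.108 0.32 ] shift [ 0.001  -0.0535  0.0201] turn [-3.22  0.01 -0.03]
0.148 35
tcp [0.613 0.106 0.32 ] shift [ 0.0009 -0.068   0.0161] turn [-4.22  0.01 -0.03]Traceback (most recent call last):
  File "<stdin>", line 8, in <module>
    return umr_maximum(a, axis, None, out, keepdims, initial, where)
ValueError: zero-size array to reduction operation maximum which has no identity
```

Run:
```python
from look import *
s,t,o,ref=look()
h=cv2.cvtColor(t["img"],cv2.COLOR_RGB2HSV).astype(int); r=t["img"].astype(int)
m=(r[...,1]>r[...,0]*1.5)&(r[...,1]>r[...,2]*1.05); m[:,:255]=0; m[:,350:]=0;m[250:]=0
ys,xs=np.nonzero(m); print(len(xs),ys.min(),ys.max())
for y in range(ys.max()-60,ys.max()+1,5): print(y,xs[ys==y].min() if (ys==y).any() else 0,xs[ys==y].max() if (ys==y).any() else 0,end="; ")
for y in (ys.max()-1,ys.max()-3):
    x=xs[ys==y].max(); p=onz(t,(x,y),.19); print((x,y),Rn.from_euler('z',-SY,degrees=True).apply([*(p-SO[:2]),0]))
# sorter right wall inner edge near same x
print(proj(t,[SO+Rn.from_euler('z',SY,degrees=True).apply([x,yy,z]) for x,yy,z in((.12,-.097,.147),(.12,-.112,.147),(.12,-.08,.19),(.12,-.085,.19))]))
y=205; print([tuple(v) for v in r[y,295:330:1]])
```

```text
981 145 205
145 292 301; 150 278 302; 155 279 302; 160 279 302; 165 280 285; 170 0 0; 175 280 303; 180 281 304; 185 281 304; 190 281 304; 195 281 305; 200 281 305; 205 281 287; (np.int64(305), np.int64(204)) [ 0.11989316 -0.08215379  0.        ]
(np.int64(305), np.int64(202)) [ 0.1252704 -0.0825614  0.       ]
[[311.00590112 206.1199211 ]
 [316.42576139 205.69274225]
 [304.19155255 204.02392194]
 [306.06130243 203.87665276]]
[(np.int64(73), np.int64(57), np.int64(39)), (np.int64(61), np.int64(41), np.int64(26)), (np.int64(58), np.int64(33), np.int64(18)), (np.int64(62), np.int64(34), np.int64(19)), (np.int64(59), np.int64(31), np.int64(17)), (np.int64(61), np.int64(35), np.int64(20)), (np.int64(64), np.int64(41), np.int64(25)), (np.int64(88), np.int64(65), np.int64(43)), (np.int64(100), np.int64(82), np.int64(54)), (np.int64(99), np.int64(87), np.int64(58)), (np.int64(108), np.int64(91), np.int64(61)), (np.int64(127), np.int64(102), np.int64(68)), (np.int64(118), np.int64(97), np.int64(73)), (np.int64(96), np.int64(90), np.int64(81)), (np.int64(93), np.int64(91), np.int64(87)), (np.i
[... 214 characters left out ...]
np.int64(103)), (np.int64(100), np.int64(82), np.int64(63)), (np.int64(87), np.int64(72), np.int64(57)), (np.int64(79), np.int64(63), np.int64(48)), (np.int64(115), np.int64(90), np.int64(68)), (np.int64(144), np.int64(114), np.int64(85)), (np.int64(152), np.int64(122), np.int64(95)), (np.int64(158), np.int64(130), np.int64(102)), (np.int64(156), np.int64(126), np.int64(97)), (np.int64(152), np.int64(120), np.int64(89)), (np.int64(148), np.int64(117), np.int64(86)), (np.int64(147), np.int64(116), np.int64(86)), (np.int64(149), np.int64(116), np.int64(86)), (np.int64(145), np.int64(114), np.int64(84)), (np.int64(140), np.int64(110), np.int64(80)), (np.int64(143), np.int64(112), np.int64(83))]
```

The pour edge is at sorter x 0.120 and centred to about 2 mm, so I'm starting the pour.

Request:
servo_tool --pt "0.001 -0.005 0.01 -0.2 0 0 -1" --pt "0.001 -0.011 0.021 -0.42 0 0 -1" --pt "0.001 -0.015 0.026 -0.6 0 0 -1" --pt "0.001 -0.019 0.029 -0.82 0 0 -1" --pt "0.001 -0.022 0.0285 -1.02 0 0 -1" --pt "0.001 -0.025 0.028 -1.22 0 0 -1" --pt "0.001 -0.028 0.0275 -1.42 0 0 -1" --pt "0.001 -0.031 0.027 -1.62 0 0 -1" --pt "0.001 -0.034 0.026 -1.82 0 0 -1" --pt "0.001 -0.0365 0.025 -2.02 0 0 -1"

```text
clock: 10.35
position: [0.6449, 0.1094, 0.319]
orientation: [0.14, 0.658, 0.723, 0.154]
ft_force: [-0.3, 0.3, -4.1]
gripper_width: 0.201
grasp_force: 61.2
```

Run:
```python
from look import *
s,t,o,ref=look()
L=.006;print(o["ft_force"])
for z,th in((.149,24),(.149,26),(.148,30),(.148,35),(.148,40)): print(z,th);move(edge(.12,0,z,th,L),ref)
```

```text
[ 0.58521306  0.58409326 -2.86585171]
0.149 24
tcp [0.645 0.109 0.319] shift [-0.0001  0.0003  0.0005] turn [ 0.01  0.01 -0.02]
0.149 26
tcp [0.639 0.109 0.32 ] shift [-0.0001 -0.0048 -0.0027] turn [-0.39  0.01 -0.02]
0.148 30
tcp [0.627 0.108 0.32 ] shift [-0.0002 -0.0156 -0.0078] turn [-1.19  0.01 -0.02]
0.148 35
tcp [0.613 0.106 0.32 ] shift [-0.0002 -0.0292 -0.0143] turn [-2.19  0.01 -0.02]
0.148 40
tcp [0.598 0.105 0.319] shift [-0.0002 -0.0432 -0.0195] turn [-3.19  0.01 -0.02]
```

Request:
servo_tool --pt "0 0 0 0 0 0 -1" --pt "0 -0.005 -0.0027 -0.4 0 0 -1" --pt "0 -0.01 -0.005 -0.8 0 0 -1" --pt "0 -0.0155 -0.008 -1.2 0 0 -1" --pt "0 -0.022 -0.011 -1.7 0 0 -1" --pt "0 -0.029 -0.0145 -2.2 0 0 -1" --pt "0 -0.029 -0.0145 -2.2 0 0 -1" --pt "0 -0.029 -0.0145 -2.2 0 0 -1"

```text
clock: 11.45
position: [0.6133, 0.1064, 0.3205]
orientation: [0.202, 0.642, 0.705, 0.222]
ft_force: [0.3, 0.1, -4.0]
gripper_width: 0.201
grasp_force: 61.4
```

Run:
```python
from look import *
s,t,o,ref=look("c6")
print(o["ft_force"])
```

```text
[-1.09236024 -0.53088298 -3.39507371]
```

View pics/c6.png

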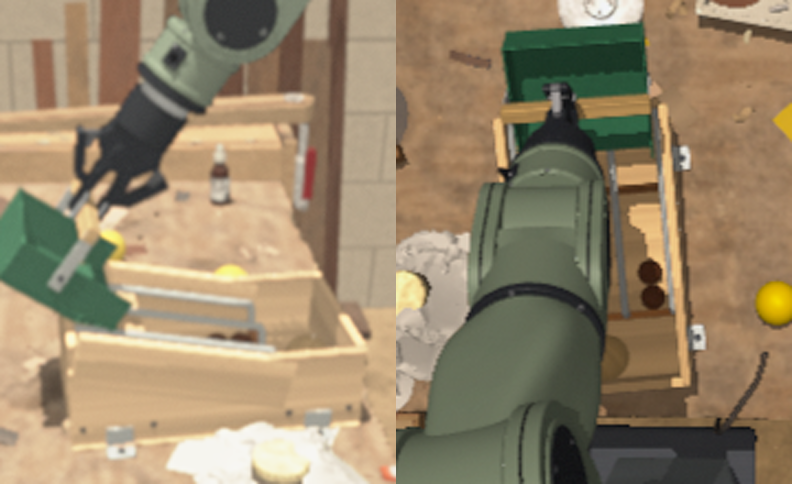

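The side view shows the scoop tipped with its lip over the board. The top view shows both dark balls in the small lane at (651,271) and (654,297), and one pale ball in the low lane at (610,355). The other pale ball is hidden by the arm, so I'll check once the arm has withdrawn.

Run:
```python
from look import *
s,t,o,ref=look()
L=.006
move(edge(.12,0,.18,28,L),ref)
move(edge(.12,0,.22,18,L),ref)
a=move(edge(.12,0,.25,8,L),ref)
b=move(target([.53,-.14,.36],-10,3,lat=L),a);
move(target([.441,-.329,.22],-23.3,0,lat=L),b)
```

```text
tcp [0.633 0.108 0.351] shift [-0.0001  0.0346 -0.0137] turn [ 1.4   0.01 -0.02]
tcp [0.663 0.111 0.386] shift [-0.      0.0784 -0.0249] turn [ 3.4   0.01 -0.02]
tcp [0.691 0.114 0.405] shift [ 0.      0.1125 -0.0247] turn [ 5.4   0.01 -0.03]
tcp [ 0.528 -0.134  0.419] shift [-0.2305 -0.1819 -0.0397] turn [ 0.99 -0.3   3.09]
tcp [ 0.443 -0.323  0.279] shift [-0.2017 -0.0576  0.1371] turn [ 0.6  -0.07  2.66]
```

Request:
servo_tool --pt "0 0.01 -0.005 0.4 0 0 -1" --pt "0 0.022 -0.009 0.9 0 0 -1" --pt "0 0.035 -0.014 1.4 0 0 -1" --pt "0 0.05 -0.018 2.1 0 0 -1" --pt "0 0.064 -0.021 2.8 0 0 -1" --pt "0 0.078 -0.025 3.4 0 0 -1" --pt "0 0.09 -0.025 4.1 0 0 -1" --pt "0 0.103 -0.025 4.8 0 0 -1" --pt "0 0.112 -0.025 5.4 0 0 -1" --pt "0 0.112 -0.025 5.4 0 0 -1"

```text
clock: 12.9
position: [0.6905, 0.1134, 0.4043]
orientation: [0.047, 0.672, 0.738, 0.052]
ft_force: [0.1, 0.6, -3.2]
gripper_width: 0.195
grasp_force: 61.3
```

Request:
servo_tool --pt "-0.015 -0.01 -0.004 0.1 0 0.2 -1" --pt "-0.04 -0.03 -0.008 0.2 -0.05 0.5 -1" --pt "-0.066 -0.052 -0.012 0.3 -0.1 0.85 -1" --pt "-0.093 -0.073 -0.016 0.4 -0.1 1.2 -1" --pt "-0.12 -0.095 -0.02 0.5 -0.15 1.6 -1" --pt "-0.147 -0.116 -0.025 0.6 -0.2 2 -1" --pt "-0.174 -0.137 -0.03 0.7 -0.2 2.4 -1" --pt "-0.2 -0.158 -0.035 0.85 -0.25 2.7 -1" --pt "-0.22 -0.174 -0.038 0.95 -0.3 2.95 -1" --pt "-0.23 -0.182 -0.04 1 -0.3 3.1 -1"

```text
clock: 14.15
position: [0.5257, -0.1336, 0.4193]
orientation: [0.02, 0.767, 0.641, 0.017]
ft_force: [1.1, 0.9, -3.4]
gripper_width: 0.195
grasp_force: 61.3
```

Run:
```python
from look import *
s,t,o,ref=look("c7")
L=.006
print(o["ft_force"])
b=move(target([.441,-.329,.20],-23.3,0,lat=L),ref); move(target([.441,-.329,.104],-23.3,0,lat=L),b)
```

```text
[ 0.20483853  0.21007023 -3.31413003]
tcp [ 0.443 -0.323  0.259] shift [-0.2017 -0.0558  0.1577] turn [ 0.6  -0.07  2.61]
tcp [ 0.443 -0.323  0.163] shift [0.    0.    0.096] turn [0. 0. 0.]
```

View pics/c7.png

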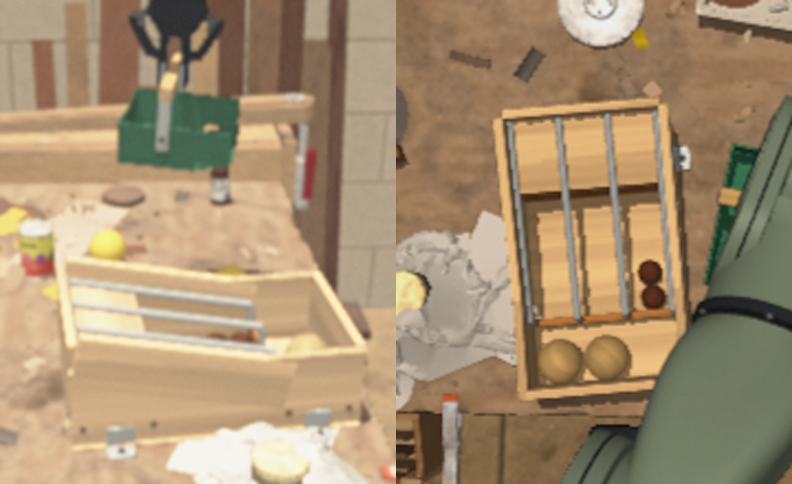

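All four balls lie in their lanes: pale ones at (560,361) and (606,357), dark ones at (651,271) and (654,297). The scoop is empty and level, so I'm putting it back where it stood.

Request:
servo_tool --pt "-0.02 -0.005 0.012 0.05 0 0.25 -1" --pt "-0.045 -0.012 0.03 0.15 0 0.6 -1" --pt "-0.07 -0.02 0.05 0.2 0 0.9 -1" --pt "-0.095 -0.027 0.07 0.3 0 1.2 -1" --pt "-0.12 -0.034 0.09 0.35 -0.05 1.55 -1" --pt "-0.145 -0.041 0.11 0.4 -0.05 1.9 -1" --pt "-0.168 -0.047 0.13 0.5 -0.05 2.2 -1" --pt "-0.187 -0.052 0.147 0.55 -0.05 2.4 -1" --pt "-0.2 -0.055 0.157 0.6 -0.07 2.6 -1" --pt "-0.2017 -0.056 0.158 0.6 -0.07 2.61 -1"

```text
clock: 15.5
position: [0.4435, -0.3231, 0.2579]
orientation: [-0.001, 0.835, 0.55, -0.001]
ft_force: [-0.4, 0.1, -2.7]
gripper_width: 0.195
grasp_force: 61.4
```

Request:
servo_tool --pt "0 0 0.01 0 0 0 -1" --pt "0 0 0.025 0 0 0 -1" --pt "0 0 0.042 0 0 0 -1" --pt "0 0 0.058 0 0 0 -1" --pt "0 0 0.072 0 0 0 -1" --pt "0 0 0.082 0 0 0 -1" --pt "0 0 0.088 0 0 0 -1" --pt "0 0 0.091 0 0 0 -1" --pt "0 0 0.093 0 0 0 -1" --pt "0 0 0.093 0 0 0 -1"

```text
clock: 16.75
position: [0.4437, -0.3229, 0.1656]
orientation: [-0.0, 0.835, 0.55, -0.0]
ft_force: [0.9, -0.4, -2.2]
gripper_width: 0.198
grasp_force: 61.3
```

Run:
```python
from look import *
s,t,o,ref=look()
print(o["ft_force"],o["wrist_torque"],o["position"]); move(target([.441,-.329,.104],-23.3,0,lat=.006),ref)
```

```text
[ 0.17230102 -1.01109867 -3.47831761] [-0.01313569 -0.0300137   0.02260799] [ 0.44368737 -0.32287506  0.16572199]
tcp [ 0.443 -0.323  0.163] shift [-0.0007 -0.      0.0027] turn [-0.01  0.    0.01]
```

Still hanging about 2.5 mm up; easing down to contact and opening.

Request:
servo_tool --pt "0 0 0.001 0 0 0 -1" --pt "0 0 0.002 0 0 0 -1" --pt "0 0 0.003 0 0 0 -1" --pt "0 0 0.003 0 0 0 -1"

```text
clock: 17.35
position: [0.4439, -0.3229, 0.1629]
orientation: [0.0, 0.835, 0.55, -0.0]
ft_force: [0.8, 0.3, 5.8]
gripper_width: 0.192
grasp_force: 62.5
```

Contact (load is now +5.8 N). Opening, then straight up.

Request:
servo_tool --pt "0 0 -0.0005 0 0 0 -0.4" --pt "0 0 -0.0005 0 0 0 0.2" --pt "0 0 -0.0005 0 0 0 1" --pt "0 0 -0.0005 0 0 0 1" --pt "0 0 -0.0005 0 0 0 1" --pt "0 0 -0.0005 0 0 0 1"

```text
clock: 18.1
position: [0.4436, -0.3228, 0.163]
orientation: [-0.0, 0.835, 0.55, -0.0]
ft_force: [-0.1, 0.3, -0.2]
gripper_width: 1.0
grasp_force: 0.0
```

Request:
servo_tool --pt "0 0 -0.01 0 0 0 1" --pt "0 0 -0.03 0 0 0 1" --pt "0 0 -0.055 0 0 0 1" --pt "0 0 -0.085 0 0 0 1" --pt "0 0 -0.115 0 0 0 1" --pt "0 0 -0.14 0 0 0 1" --pt "0 0 -0.15 0 0 0 1" --pt "0 0 -0.15 0 0 0 1"

```text
clock: 19.1
position: [0.4437, -0.3228, 0.3132]
orientation: [-0.0, 0.835, 0.55, -0.0]
ft_force: [-0.0, 0.4, -0.7]
gripper_width: 1.0
grasp_force: 0.0
```

Run:
```python
from look import *
s,t,o,ref=look()
print(o["gripper_width"],o["ft_force"])
b=cv2.resize(s["img"][130:330,250:430],None,fx=2.2,fy=2.2,interpolation=cv2.INTER_CUBIC)
c=cv2.resize(t["img"][140:340,200:380],None,fx=2.2,fy=2.2,interpolation=cv2.INTER_CUBIC)
cv2.imwrite("pics/c8.png",np.hstack([b,c])[:,:,::-1])
```

```text
0.9984379237316837 [-0.35432765 -0.41073298 -0.04274936]
```

View pics/c8.png

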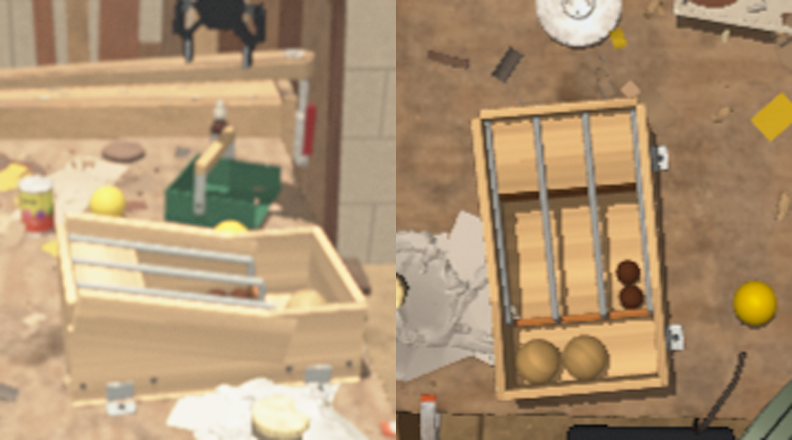

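The side view shows the scoop standing upright at (222,190), released, with the gripper clear above it at (217,30). The top view shows pale balls at (538,360) and (584,357) and dark balls at (628,271) and (630,298), all in their lanes. Handing in.

```bash
python3 -c "
from bench import order
print(order.hand_in())"
```

```text
the job is handed in; nothing more can be done
None
```

The job is handed in at about 19 s of the 64 s: the last pictures show both small balls in the small lane, both large balls in the low lane, and the empty scoop standing released and upright back where it started, clear of the sorter; the judge gave no verdict.

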